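# Unlock the thickness probe and hold it on the marked flange

### The job

Push the red knob of the probe holder down and, keeping it down, turn it clockwise all the way so that its orange arm swings clear, then lift the blue probe out of the holder. Hold the probe's sprung tip on the red spot of the sloping brass flange, square to the flange's face, pressing lightly so that the tip is about half-way in, and finish while still holding it there. Leave the loose things on the bench where they are and never press hard on the flange.

Things in the scene. Friction and masses are not known exactly. Their poses are not given: they have to be found in the camera images.
- knob_grip (a point): Red bar grip of the lock: 16 mm thick (this point's x), 46 mm long (y), 36 mm tall; grip it across its thickness. This point is on the turning axis, 15 mm below the bar's top, 21 mm above the 44 mm black skirt, 109 mm above the table; z up. It turns with the knob, as does the orange arm: 10 mm wide, 125 mm out towards +y, middle line 19 mm to +x, its top 32 mm below the point.
- lock_press (a joint): How far the red knob is pushed down: 0 up, 0.006 m fully down. Its spring needs about 3.5 N to start and 8 N fully down; it springs up when let go.
- lock_turn (a joint): Turn of the red knob, rad, clockwise from above: 0 to 0.1 locked (orange arm over the probe's collar), end stop 1.35 (arm clear). Turns easily, but with the knob up a steel gate blocks it at about 0.25; pushed down over 4 mm it passes under the gate; past 0.85 it is beyond the gate, springs up when let go and stays open.
- holder: Aluminium block fixed to the table, 100 (x) by 210 (y) by 55 mm high; origin at the centre of its underside, z up. Knob axis at y = -50 mm; probe's hole (18 mm diameter, 48 deep) at y = +50 mm. The lock's steel gate stands to 85 mm above the table, 25 to 55 mm from the knob's axis, at its -y, -x side.
- probe_grip (a point): Middle of the loose 175 g blue probe's grip: a round barrel 22 mm in diameter, 64 long, along z (away from the tip). This point is 34 mm below the cap's top, 36 above the top of the dark collar (52 mm diameter, 6 thick), 86 from the end of the tip when fully out. At first it stands in the holder, point 97 mm above the table, stem and tip 44 mm down the hole: lift it straight up 50 mm.
- tip_point (a point): End of the probe's steel sprung tip (8 mm diameter, round end); z along the probe, towards its cap.
- probe_tip (a joint): How far the sprung tip is pushed into the probe: 0 fully out, 0.012 m fully in. The spring pushes with about 1.5 N at the start, 3.3 N half-way and 5 N fully in.
- probe: The probe as a whole; origin on its axis at the underside of the collar, z along the probe towards the cap. The tip end is 44 mm below the origin.
- brass_fixture: Grey fixed fixture, 110 by 110 mm, with the brass flange (90 mm diameter, on a dark 100 mm square plate); origin at the centre of its underside, z up. The flange's face slopes 0.35 rad (20 degrees), lower at the fixture's -x side, its centre 66 mm above the table. A like fixture with a steel flange stands beside it, on either side.
- red_spot (a point): Centre of the red spot, 14 mm in diameter with a white rim, on the brass flange's sloping face, about 60 mm above the table. Its z axis points out of the face, square to it.
- blue_spot (a point): Centre of the blue spot on the steel flange of the other, equal fixture: not the one to measure.
- pin0: Loose turned brass pin, 20 mm diameter, 36 mm high, standing; origin at its foot. To be left alone.
- pin1: As pin0.
- pin2: As pin0.
- ring_gauge: Loose steel ring, 48 mm outside diameter, 14 mm high, lying flat; origin under its centre. To be left alone.
- screwdriver: Screwdriver lying on the table. To be left alone.
- oil_can: Small standing can, 56 mm diameter, 110 mm high; origin under its centre. To be left alone.
Things that resemble listed ones, but are neither listed nor needed, are in the scene too. What is shaped like the probe but green is not meant. Leave any turquoise look-alike of the brass_fixture alone.

How it is judged:
On the way, in this order (a step that is already met when the one before it is completed fails the run):
1. the red knob is pushed down at least 4 mm while still in its locked position (value of joint lock_press above 0.004 m and value of joint lock_turn below 0.4 rad), for 0.05 s.
2. the knob is turned clockwise, the arm clear (at least 1.15 rad) (value of joint lock_turn above 1.15 rad), for 0.1 s.
3. the probe is gripped and lifted out of the holder (z of probe in the frame of holder above 0.1 m and contact force between the fingers and probe above 1 N), for 0.1 s.
At the end, for the whole second after the job is handed in: The fingers hold the probe, at rest, with the end of its tip within 8 mm of the centre of the red spot, its axis within 0.15 rad of square to the flange's face, the tip pushed in by 2 to 10.5 mm and pressing with 0.8 to 8 N, the probe clear of the holder, the lock still open (turned past 1.0 rad) (distance between tip_point and red_spot below 0.008 m and angle between the z axis of tip_point and the z axis of red_spot, either way round below 0.15 rad and contact force between probe and brass_fixture between 0.8 and 8 N and value of joint probe_tip between 0.002 and 0.0105 m and contact force between the fingers and probe above 1 N and contact force between probe and holder below 0.2 N and linear speed of probe below 0.02 m/s and value of joint lock_turn above 1 rad); the arm keeps its last pose, push and grip.
It fails at once if the probe or the robot presses the brass flange or its fixture with more than 15 N (contact force between any of probe, the arm and brass_fixture above 15 N).
It fails at once if a loose thing on the bench is moved by more than 25 mm (distance of any of pin0, pin1, pin2, ring_gauge, screwdriver, oil_can from where it was at the start of the episode above 0.025 m).
It also fails if it takes over 54 s, if anything falls off the work surface, if the arm or the gripper's body presses on something with over 40 N, if the wrist force passes 120 N, or if a joint passes its speed limit or range.

### The arm

A 6-joint arm with a two-finger parallel gripper is mounted at the origin on the work surface. World frame = base frame: x ahead of the robot, y to its left, z up, the work surface at z = 0. Lengths are in m, angles in rad, forces in N, time in s.
With the tool pointing down it reaches from about 0.35 to 0.85 m from the base axis. Payload 8.1 kg.
Tool frame: the origin (TCP) lies at the very end of the fingers, on their centre line; the grasp point (between the pads) lies 19 mm behind it; x points along the fingers, y is the direction in which the jaws open and shut, and the axes are right-handed (so a half turn about x gives the same grasp; the last joint's range is limited). The gripper opens to 93 mm and grips with 3 to 60 N. Pads are 15 mm wide; open, the fingers measure 128 mm over their backs; the gripper's body (75 mm by 188 mm) begins 65 mm behind the grasp point.
Start: joints at [1.258, 0.13, 1.488, -0, 1.523, -0.085], TCP at [0.135, 0.585, 0.191] pointing down, gripper open.
Joint ranges: [-2.96, 2.96], [-0.89, 2.26], [0.02, 2.5], [-1.34, 4.48], [0, 2.73], [-2.66, 2.66]. Speed limits (rad/s): [2.39, 2.39, 2.79, 3.14, 3.14, 3.14].

### API

Orientations are given as a rotation vector (axis times angle).
In Python, from plant import * gives the robot as it stands. The module is installed in compiled form; this text tells all that it offers.
- The arm moves only by the tool apply_moves, never from a script. Its argument "series" is a list of rows, each an object with "jaw": the gripper's target within -1 to 1 (shut at 1, half-way at 0, fully open at -1); "linear": the shift along the tool's x, y, z normalised to -1 to 1, where 1 is 0.6 m, a list of three; "roll": the turn about the tool's x normalised to -1 to 1, where 1 is 30 degrees. A call has 1 to 20 rows; each row is the pose to reach, as a shift and turn from the pose measured when the call began, along the tool's axes at that moment; what a row does not reach only later rows make up. A row lasts 1/8 s, in which the tool goes at most 62.5 mm and 10.7 degrees, less where a joint would pass 70% of its speed; a pose out of reach is approached as far as the arm can. A call with a number of a shift or a turn outside -1 to 1 is refused whole. A call with a gripper value outside its range is refused whole. The fingers move at their own pace and stop on an object; "force" is the grip in N (left out, the last holds). Time passes only in rows, so rows that repeat a pose let the fingers close. It gives the time, the measured TCP pose, the force and the opening at its end, in the units of the state.
- read_state(): the state, without advancing time (a new reading comes with each control period).
- read_camera(name): name is "side" or "top"; returns a dict with "pixels" (480x640x3 uint8, blue, green, red), "intrinsics" (3x3 intrinsics, pixels), "D" ([k1, k2, p1, p2, k3] as OpenCV has them; the pictures are not rectified), "rvec" (rotation vector, rad) and "tvec" (3), from world to camera coordinates, as OpenCV has them. Camera axes: x right, y down, z forward; pixel columns grow to the right and rows downward; lengths in m; the calibration is good to about 2 mm. A picture is of the moment at which its call begins. There is no depth.
- close_job(): hands the job in, once; it reports no verdict.
The state is a dict: "t": time; "q": joint angles; "dq": joint speeds; "joint_torque": joint torques, N m; "tool_pos": TCP position; "orientation": TCP orientation; "force": force on the tool from outside, world axes, zero at the start; "wrist_torque": the same for the moment, N m; "opening": finger opening in m.
Only numpy, scipy, OpenCV 4.12 (cv2) and the standard library are available. Lean on these libraries where they do the work, as an engineer would, in place of code of your own. Each camera call takes 0.05 s, during which the arm holds its last target. There are 200 camera calls.

## Working session

There is one attempt and no reset: what is moved stays moved. The work goes in short steps, Python scripts to look and compute and a tool call to move; the robot and the scene stay as the last step left them, time stands still between calls to the robot, and variables do not carry over. Pictures are saved under pics/ and viewed, about 8 in all and at most 12, crops included, and the job is handed in when it is done.

Besides the shell and the picture viewer there is one more tool, called in YAML: its name, and indented under it one key for each argument. apply_moves: Moves the arm, as the interface text tells. Its arguments: {"type":"object","properties":{"series":{"type":"array"},"force":{"type":"number"}},"required":["series"]}

```bash
mkdir -p pics
cat > h.py <<'E'
from plant import *
import numpy as np, cv2
from scipy.spatial.transform import Rotation as R
def cam(n):
    c=read_camera(n); c['R']=cv2.Rodrigues(np.array(c['rvec'],float))[0]; c['t']=np.array(c['tvec'],float).ravel()
    c['K']=np.array(c['intrinsics'],float); c['Dd']=np.array(c['D'],float); return c
def ray(c,uv):
    p=cv2.undistortPoints(np.array([[uv]],float),c['K'],c['Dd'])[0,0]
    d=c['R'].T@np.array([p[0],p[1],1]); return -c['R'].T@c['t'], d/np.linalg.norm(d)
def plane(c,uv,z):
    o,d=ray(c,uv); return o+d*(z-o[2])/d[2]
def tri(c1,u1,c2,u2):
    (o1,d1),(o2,d2)=ray(c1,u1),ray(c2,u2)
    A=np.c_[d1,-d2]; s=np.linalg.lstsq(A,o2-o1,rcond=None)[0]
    a,b=o1+s[0]*d1,o2+s[1]*d2; return (a+b)/2,np.linalg.norm(a-b)
def proj(c,P): return cv2.projectPoints(np.array(P,float).reshape(-1,1,3),np.array(c['rvec'],float),c['t'],c['K'],c['Dd'])[0].reshape(-1,2)
E
python3 - <<'E'
from h import *
for n in('top','side'):
    c=cam(n); cv2.imwrite(f'pics/{n}0.png',c['pixels']); print(n,-c['R'].T@c['t'],c['R'].round(2).tolist())
s=read_state(); print(s)
E
```

```text
top [0.35247619 0.08118186 0.97770231] [[0.01, -1.0, 0.02], [-0.98, -0.01, -0.19], [0.19, -0.02, -0.98]]
side [ 0.34900025 -0.50877616  0.72179084] [[0.96, -0.29, 0.01], [-0.2, -0.68, -0.71], [0.21, 0.67, -0.71]]
{'t': 0.1, 'q': array([ 1.25758528e+00,  1.31104447e-01,  1.48914615e+00, -3.32752831e-05,
        1.52300632e+00, -8.53785047e-02]), 'dq': array([ 4.30895772e-04, -2.79463791e-03, -2.01492997e-03,  5.52009713e-04,
        3.15060865e-05, -2.83764441e-04]), 'joint_torque': array([ 8.44089900e-04, -5.61343002e+01, -4.93097556e+01,  7.69812148e-02,
        2.92279950e-02, -7.86392008e-06]), 'tool_pos': array([0.13532753, 0.58397106, 0.19039446]), 'orientation': array([ 0.17758661,  1.56368196, -0.18016409]), 'force': array([-0.00766717,  0.10577047, -0.00711447]), 'wrist_torque': array([-0.05719909, -0.03865769,  0.01400728]), 'opening': 0.09316902235195658}
```

View pics/top0.png

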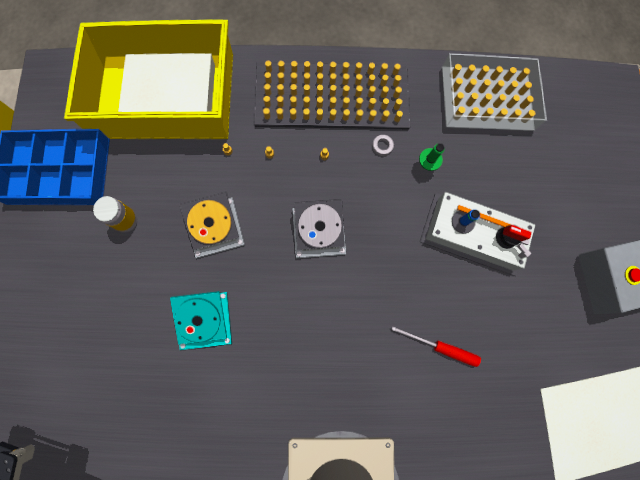

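View pics/side0.png

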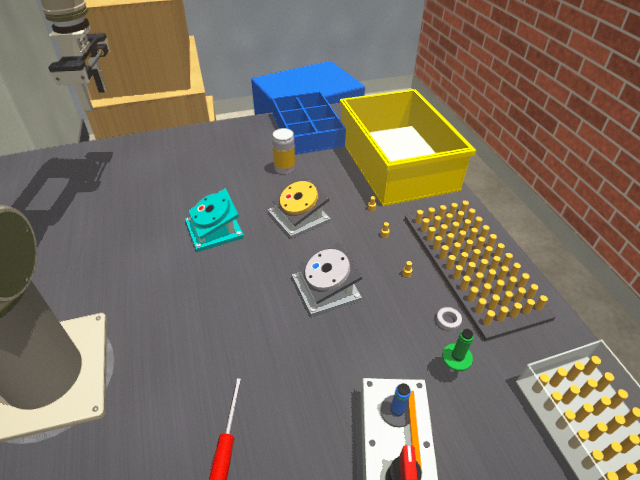

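Top view: holder at (482,230), red knob at (517,233) with an orange arm to (460,208), and the blue probe at (468,217). The green look-alike is at (432,157). Candidates for the flange are brass on grey (209,222), red spot (203,232); steel (319,226), blue spot; and turquoise (200,320), with a red spot at (190,329). The brass one on the grey fixture fits; turquoise is the decoy. I'll confirm this in an enlarged crop.

Run:
```python
from h import *
t=cv2.imread('pics/top0.png'); s=cv2.imread('pics/side0.png')
f=lambda im,x,y,w,h:cv2.resize(im[y:y+h,x:x+w],(400,300),interpolation=cv2.INTER_CUBIC)
cv2.imwrite('pics/crop1.png',np.vstack([np.hstack([f(t,416,180,128,96),f(t,160,180,100,75)]),np.hstack([f(s,340,370,144,108),f(s,250,165,96,72)])]))
ct,cs=cam('top'),cam('side')
def blobs(c,lo,hi,roi,n):
    x,y,w,h=roi; hsv=cv2.cvtColor(c['pixels'],cv2.COLOR_BGR2HSV)[y:y+h,x:x+w]
    m=cv2.inRange(hsv,np.array(lo),np.array(hi))
    if lo[0]==0 and n!='or': m|=cv2.inRange(hsv,np.array([170,lo[1],lo[2]]),np.array([180,255,255]))
    k,_,st,ce=cv2.connectedComponentsWithStats(m)
    for i in range(1,k):
        if st[i,4]>12:
            pts=np.argwhere(_==i)[:,::-1].astype(np.float32)
            print(n,ce[i]+[x,y],'box',st[i,:2]+[x,y],st[i,2:], 'rect',cv2.minAreaRect(pts+np.float32([x,y])))
for c,rh,rb in((ct,(416,180,128,96),(160,180,100,80)),(cs,(340,370,144,110),(250,165,96,75))):
    blobs(c,(0,140,80),(6,255,255),rh,'red knob'); blobs(c,(100,120,50),(125,255,255),rh,'blue'); blobs(c,(8,150,120),(22,255,255),rh,'or')
    blobs(c,(0,140,80),(6,255,255),rb,'spot'); blobs(c,(12,120,120),(28,255,255),rb,'brass')
```

```text
red knob [517.3628692  232.85232068] box [504 225] [ 27  16 237] rect ((517.5291748046875, 232.4197235107422), (25.887033462524414, 11.533827781677246), 19.98310661315918)
blue [467.11363636 218.65909091] box [460 210] [ 19  16 132] rect ((468.2940979003906, 217.823486328125), (9.946918487548828, 18.521846771240234), 59.03623962402344)
or [463.54545455 208.69090909] box [458 205] [13  8 55] rect ((463.6917724609375, 208.82192993164062), (12.640443801879883, 4.330522537231445), 20.556047439575195)
or [493.6962963  220.08888889] box [480 213] [ 31  14 135] rect ((494.46575927734375, 220.42465209960938), (32.3033561706543, 4.447564125061035), 20.556047439575195)
spot [202.5862069  231.72413793] box [200 229] [ 6  6 29] rect ((202.5, 231.5), (5.0, 5.0), 90.0)
brass [208.84688645 220.87985348] box [187 200] [  44   44 1365] rect ((208.5, 221.5), (43.0, 43.0), 90.0)
red knob [407.62608696 464.72608696] box [400 445] [ 18  35 460] rect ((407.1585388183594, 462.42681884765625), (35.11723327636719, 16.343868255615234), 83.6598129272461)
blue [401.71428571 394.26984127] box [396 387] [14 12 63] rect ((401.6568298339844, 393.523681640625), (14.692309379577637, 8.461540222167969), 22.61986541748047)
blue [398.41968912 405.80310881] box [391 396] [ 17  19 193] rect ((398.3891906738281, 405.73516845703125), (14.116122245788574, 16.027681350708008), 17.102725982666016)
or [413.8091954  427.54252874] box [408 391] [ 13  76 435] rect ((413.6188049316406, 428.6881103515625), (75.52332305908203, 6.865756511688232), 84.2894058227539)
spot [288.07142857 195.85714286] box [286 194] [ 5  4 14] rect ((288.0000305175781, 196.00001525878906), (2.683281421661377, 4.4721360206604), 63.43495178222656)
brass [284.06521739 165.91304348] box [276 165] [18  4 46] rect ((284.5, 166.5), (3.0, 17.0), 90.0)
brass [299.19707207 197.3536036 ] box [280 181] [ 38  33 888] rect ((298.5, 197.0), (32.0, 37.0), 90.0)
```

View pics/crop1.png

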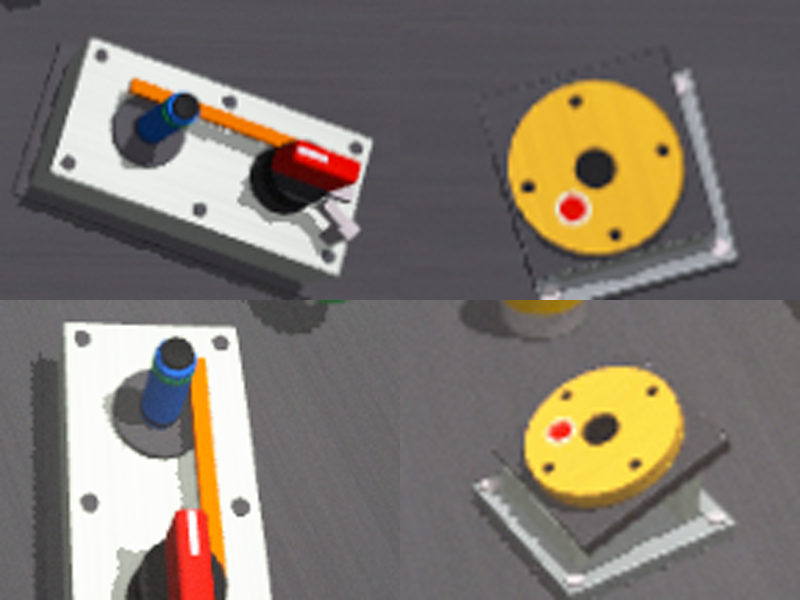

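The crop confirms three things: the brass flange sits on the grey base with the red spot at about (203,232), the blue probe is beside the orange arm, and the red knob has its steel gate at about (525,250). Next I measure the holder outline, knob, probe, spot and flange plane.

Run:
```python
from h import *
ct,cs=cam('top'),cam('side')
# holder top rectangle at z=.055 : sharp white mask in top view
def mask(c,lo,hi): return cv2.inRange(cv2.cvtColor(c['pixels'],cv2.COLOR_BGR2HSV),np.array(lo),np.array(hi))
m=mask(ct,(0,0,190),(180,40,255)); z=np.zeros_like(m); z[185:275,425:540]=m[185:275,425:540]
cn=max(cv2.findContours(z,cv2.RETR_EXTERNAL,cv2.CHAIN_APPROX_NONE)[0],key=cv2.contourArea)
h=cv2.convexHull(cn).reshape(-1,2)
W=np.array([plane(ct,p.astype(float),.055)[:2] for p in h])
r=cv2.minAreaRect((W*1000).astype(np.float32)); print('holder mm',r); b=cv2.boxPoints(r)
# red bar top: top view at z=.124 
def bl(c,lo,hi,roi):
    x,y,w,hh=roi; m=mask(c,lo,hi)
    if lo[0]==0: m|=mask(c,(172,lo[1],lo[2]),(180,255,255))
    z=np.zeros_like(m); z[y:y+hh,x:x+w]=m[y:y+hh,x:x+w]
    k,l,st,ce=cv2.connectedComponentsWithStats(z); i=1+np.argmax(st[1:,4]); return ce[i],np.argwhere(l==i)[:,::-1]
# spot
st,_=bl(ct,(0,140,80),(6,255,255),(190,220,25,22)); ss,_=bl(cs,(0,120,70),(6,255,255),(275,185,25,20))
print('spot tri',tri(ct,st,cs,ss),'plane60',plane(ct,st,.06),plane(cs,ss,.06))
# black cap of probe top: z=.131
def dark(c,roi,v):
    return bl(c,(0,0,0),(180,255,v),roi)
for n,c,roi in(('top',ct,(466,206,18,14)),('side',cs,(392,380,22,14))):
    ce,p=dark(c,roi,60); print('cap',n,ce,len(p),plane(c,ce,.131))
# flange holes & centre
for n,c,roi in(('top',ct,(180,195,60,55)),('side',cs,(276,178,48,40))):
    x,y,w,hh=roi; v=c['pixels'][y:y+hh,x:x+w].max(2); k,l,s,ce=cv2.connectedComponentsWithStats((v<90).astype(np.uint8))
    print(n,[(tuple((ce[i]+[x,y]).round(1)),int(s[i,4])) for i in range(1,k) if s[i,4]<120])
s=read_state(); print(R.from_rotvec(s['orientation']).as_matrix().round(4).tolist())
```

```text
holder mm ((541.635498046875, -305.66937255859375), (215.10549926757812, 99.64700317382812), 70.67640686035156)
spot tri (array([0.53008838, 0.29286776, 0.05566235]), np.float64(0.000274059688176487)) plane60 [0.5291144  0.29187751 0.06      ] [0.5290492  0.28766469 0.06      ]
cap top [474.76595745 213.55319149] 47 [ 0.55857638 -0.25393002  0.131     ]
cap side [406.66666667 387.        ] 3 [ 0.56379734 -0.25813448  0.131     ]
top [((np.float64(230.7), np.float64(195.7)), 3), ((np.float64(233.3), np.float64(195.3)), 3), ((np.float64(236.0), np.float64(195.0)), 1), ((np.float64(239.0), np.float64(195.0)), 1), ((np.float64(233.0), np.float64(198.0)), 1), ((np.float64(235.6), np.float64(205.9)), 14), ((np.float64(237.0), np.float64(203.0)), 1), ((np.float64(203.5), np.float64(205.0)), 2), ((np.float64(239.0), np.float64(206.5)), 2), ((np.float64(238.0), np.float64(215.7)), 12), ((np.float64(208.3), np.float64(221.8)), 69), ((np.float64(225.3), np.float64(217.3)), 3), ((np.float64(191.5), np.float64(226.5)), 4), ((np.float64(213.5), np.float64(238.5)), 4), ((np.float64(235.1), np.float64(248.3)), 23)]
side [((np.float64(310.0), np.float64(187.0)), 1), ((np.float64(297.9), np.float64(195.6)), 34), ((np.float64(284.0), np.float64(210.3)), 46), ((np.float64(314.0), np.float64(209.9)), 66), ((np.float64(285.0), np.float64(205.0)), 1), ((np.float64(306.0), np.float64(204.0)), 1)]
[[-0.0002, 0.2258, 0.9742], [-0.0006, 0.9742, -0.2258], [-1.0, -0.0006, -0.0001]]
```

```bash
cat >> h.py <<'E'
def hsvm(c,lo,hi): return cv2.inRange(cv2.cvtColor(c['pixels'],cv2.COLOR_BGR2HSV),np.array(lo),np.array(hi))
E
python3 - <<'E'
from h import *
ct,cs=cam('top'),cam('side')
scr=[(100,55),(230,102),(356,148),(328,256),(199,210),(69,162)]
P=np.array([plane(ct,(416+x/3.125-.34,180+y/3.125-.34),.055)[:2] for x,y in scr])
print('screws',(P*1000).round(1).tolist()); print('holder c',P[[0,3]].mean(0),P[[1,4]].mean(0),P[[2,5]].mean(0))
for a,b in((0,2),(5,3)): d=P[a]-P[b]; print('y ang',np.degrees(np.arctan2(d[1],d[0])),np.linalg.norm(d))
side=[(82,340),(221,343),(240,507),(90,503)]
print('side screws',[(plane(cs,(340+x*.36-.32,370+(y-300)*.36-.32),.055)[:2]*1000).round(1).tolist() for x,y in side])
B=[plane(ct,p,.012)[:2] for p in((230.4,200.1),(240.1,240.9),(196.6,253.9))]
for a,b in((0,1),(2,1)): d=B[a]-B[b]; print('base edge ang',np.degrees(np.arctan2(d[1],d[0])),np.linalg.norm(d))
print('base centre',(B[0]+B[2])/2)
T=[(208.3,221.8),(203.5,205),(225.3,217.3),(191.5,226.5),(213.5,238.5)]
S=[(297.9,195.6),(289.7,187.7),(310.4,186.7),(285.4,205.2),(306.3,204.2)]
X=[]
for t in T:
    e=[tri(ct,t,cs,s) for s in S]; pr=proj(cs,plane(ct,t,.066))[0]
    i=np.argmin([np.hypot(*(pr-np.array(s))) for s in S]); X.append(e[i][0]); print(i,pr.round(1),(e[i][0]*1000).round(1),round(e[i][1]*1000,1))
X=np.array(X); n=np.linalg.svd(X-X.mean(0))[2][2]; n*=np.sign(n[2]); print('normal',n,'tilt',np.arccos(n[2]),'az',np.degrees(np.arctan2(n[1],n[0])))
# bar top faces: bright red
for n,c,roi in(('top',ct,(500,220,36,24)),('side',cs,(395,440,28,40))):
    x,y,w,h=roi; hs=cv2.cvtColor(c['pixels'],cv2.COLOR_BGR2HSV)[y:y+h,x:x+w]
    print(n);print('\n'.join(' '.join('%3d'%v if (q<8 or q>170) and s>120 else '  .' if v<200 else '  W' for q,s,v in r) for r in hs))
E
```

```text
screws [[612.1, -226.0], [580.4, -316.7], [549.3, -406.1], [473.9, -379.7], [504.8, -289.7], [536.7, -200.7]]
holder c [ 0.54296722 -0.30283547] [ 0.5425953  -0.30318556] [ 0.54304127 -0.30340881]
y ang 70.79840153897965 0.19073418108693418
y ang 70.64224601889953 0.1897007023835117
side screws [[535.9, -203.3], [612.2, -229.1], [580.4, -318.4], [505.4, -292.4]]
base edge ang 15.382135366900416 0.09454157649463953
base edge ang 107.65387748284864 0.09804906947155102
base centre [0.54979379 0.27920877]
0 [297.3 194.7] [550.2 280.5  62.2] 0.8
2 [310.6 188.8] [583.2 289.9  73.8] 0.9
4 [305.6 203.2] [560.3 245.5  62.1] 0.9
1 [289.2 186.6] [539.8 315.3  61.6] 0.5
3 [283.9 200.8] [517.4 270.6  49.2] 0.7
normal [-0.32620252 -0.08901041  0.94109992] tilt 0.344927635931486 az -164.73734717441087
top
  W   W   W   W   W   W   W   W   W   W   W   W   W   W   W   W   W   W   W   W   W   W   W   .   .   .   .   .   .   .   .   .   .   .   .   .
  W   W   W   W   W   W   W   W   W   W   W   W   W   W   W   W   W   W   W   W   W   W   W   W   W   .   .   .   .   .   .   .   .   .   .   .
  W   W   
[... 6942 characters left out ...]
 240   .   .   .   .   .   W
  .   .   .   .   .  82  98 104 102 110 203 242 252 252 252 252 252 252 252 252 251 237   .   .   .   .   .   W
  .   .   .   .   .  78  99 102 104 103 202 240 252 252 252 252 252 252 251 252 251 233   .   .   .   .   .   W
  .   .   .   .   .   .  95  99 101 107 199 238 252 252 252 252 252 252 252 252 251 234   .   .   .   .   .   W
  .   .   .   .   .   .  98 102 102 101 192 235 252 252 252 252 252 252 252 252 251 235 109   .   .   .   .   W
  .   .   .   .   .   .  97 101 103 103 181 233 251 251 251 251 251 251 251 252 251 238 135   .   .   .   W   W
  .   .   .   .   .   .  97 101 101 101 159 223 246 246 246 246 247 247 247 247 247 232 146   .   .   .   W   W
```

```bash
cat >> h.py <<'E'
def mv(target,yaw=None,verbose=1):
    """print the normalised shift/roll to a TCP target (world m) and jaw-axis yaw (deg)"""
    s=read_state(); M=R.from_rotvec(s['orientation']).as_matrix(); d=np.array(target)-s['tool_pos']
    y=np.degrees(np.arctan2(M[1,1],M[0,1])); r=0 if yaw is None else (y-yaw)
    print('t',round(s['t'],2),'pos',s['tool_pos'].round(4),'yaw',round(y,2),'F',np.round(s['force'],1),'open',round(s['opening'],4),'down',M[:,0].round(3))
    print('linear',(M.T@d/.6).round(4).tolist(),'roll',round(r/30,4),'dist mm',round(np.linalg.norm(d)*1000,1))
E
python3 - <<'E'
from h import *
mv((.45,.2,.2),47)
ct,cs=cam('top'),cam('side')
print('knob top face',plane(ct,(520.6,231.2),.124),'expected px',proj(ct,[[.5263,-.3512,.124]]))
E
```

```text
t 0.4 pos [0.1354 0.5844 0.1912] yaw 76.95 F [ 0.   0.2 -0.5] open 0.0931 down [-0. -0. -1.]
linear [-0.0145, -0.5058, 0.6554] roll 0.9983 dist mm 496.8
knob top face [ 0.52581384 -0.34984697  0.124     ] expected px [[521.22030718 230.96976095]]
```

apply_moves:
  series:
    - {"jaw":-0.3,"linear":[-0.0145,-0.506,0.655],"roll":1}
    - {"jaw":-0.3,"linear":[-0.0145,-0.506,0.655],"roll":1}
    - {"jaw":-0.3,"linear":[-0.0145,-0.506,0.655],"roll":1}
    - {"jaw":-0.3,"linear":[-0.0145,-0.506,0.655],"roll":1}
    - {"jaw":-0.3,"linear":[-0.0145,-0.506,0.655],"roll":1}
    - {"jaw":-0.3,"linear":[-0.0145,-0.506,0.655],"roll":1}
    - {"jaw":-0.3,"linear":[-0.0145,-0.506,0.655],"roll":1}
    - {"jaw":-0.3,"linear":[-0.0145,-0.506,0.655],"roll":1}
    - {"jaw":-0.3,"linear":[-0.0145,-0.506,0.655],"roll":1}
    - {"jaw":-0.3,"linear":[-0.0145,-0.506,0.655],"roll":1}

```text
t: 1.75
tool_pos: [0.4495, 0.2002, 0.2]
orientation: [0.589, 1.49, -0.588]
force: [0.6, 0.8, -0.4]
opening: 0.0605
```

```bash
python3 -c "
from h import *
mv((.526,-.3506,.2),17)"
```

```text
t 1.75 pos [0.4495 0.2002 0.2   ] yaw 46.89 F [ 0.6  0.8 -0.4] open 0.0605 down [-0.  0. -1.]
linear [-0.0004, -0.583, 0.7204] roll 0.9963 dist mm 556.0
```

apply_moves:
  series:
    - {"jaw":-0.3,"linear":[0,-0.583,0.72],"roll":1}
    - {"jaw":-0.3,"linear":[0,-0.583,0.72],"roll":1}
    - {"jaw":-0.3,"linear":[0,-0.583,0.72],"roll":1}
    - {"jaw":-0.3,"linear":[0,-0.583,0.72],"roll":1}
    - {"jaw":-0.3,"linear":[0,-0.583,0.72],"roll":1}
    - {"jaw":-0.3,"linear":[0,-0.583,0.72],"roll":1}
    - {"jaw":-0.3,"linear":[0,-0.583,0.72],"roll":1}
    - {"jaw":-0.3,"linear":[0,-0.583,0.72],"roll":1}
    - {"jaw":-0.3,"linear":[0,-0.583,0.72],"roll":1}
    - {"jaw":-0.3,"linear":[0,-0.583,0.72],"roll":1}
    - {"jaw":-0.3,"linear":[0,-0.583,0.72],"roll":1}

```text
t: 3.12
tool_pos: [0.5265, -0.3485, 0.1994]
orientation: [0.989, 1.337, -0.988]
force: [0.0, -0.2, 0.2]
opening: 0.0604
```

```bash
python3 -c "
from h import *
mv((.526,-.3506,.14),-13)"
```

```text
t 3.12 pos [ 0.5265 -0.3485  0.1994] yaw 16.99 F [ 0.  -0.2  0.2] open 0.0604 down [-0.001  0.001 -1.   ]
linear [0.099, -0.0018, 0.0032] roll 0.9996 dist mm 59.4
```

apply_moves:
  series:
    - {"jaw":-0.3,"linear":[0.099,-0.002,0.003],"roll":1}
    - {"jaw":-0.3,"linear":[0.099,-0.002,0.003],"roll":1}
    - {"jaw":-0.3,"linear":[0.099,-0.002,0.003],"roll":1}
    - {"jaw":-0.3,"linear":[0.099,-0.002,0.003],"roll":1}

```text
t: 3.62
tool_pos: [0.5267, -0.3483, 0.1406]
orientation: [1.373, 1.096, -1.372]
force: [0.6, -0.4, 0.2]
opening: 0.0602
```

```bash
python3 -c "
from h import *
mv((.526,-.3506,.097),-20)
c=cam('side'); d=cam('top')
f=lambda im,x,y,w,h:cv2.resize(im[y:y+h,x:x+w],(400,300),interpolation=cv2.INTER_CUBIC)
cv2.imwrite('pics/k1.png',np.hstack([f(c['pixels'],320,336,192,144),f(d['pixels'],416,170,160,120)]))"
```

```text
t 3.62 pos [ 0.5267 -0.3483  0.1406] yaw -12.8 F [ 0.6 -0.4  0.2] open 0.0602 down [-0.     0.001 -1.   ]
linear [0.0727, -0.0003, 0.0041] roll 0.2399 dist mm 43.7
```

View pics/k1.png

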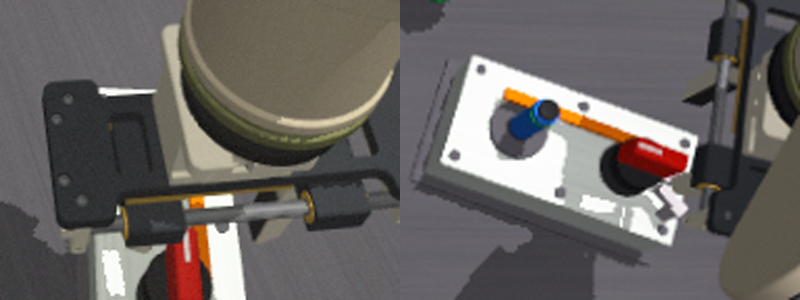

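The crop shows the open jaws straddling the red bar, with the probe and arm still in place. Now I descend.

apply_moves:
  series:
    - {"jaw":-0.3,"linear":[0.072,0,0.004],"roll":0.24}
    - {"jaw":-0.3,"linear":[0.072,0,0.004],"roll":0.24}
    - {"jaw":-0.3,"linear":[0.072,0,0.004],"roll":0.24}
    - {"jaw":-0.3,"linear":[0.072,0,0.004],"roll":0.24}

```text
t: 4.22
tool_pos: [0.5271, -0.3521, 0.0997]
orientation: [1.46, 1.024, -1.457]
force: [-0.1, 0.1, -0.4]
opening: 0.0603
```

```bash
python3 -c "
from h import *
mv((.526,-.3506,.097),-20)"
```

```text
t 4.22 pos [ 0.5271 -0.3521  0.0997] yaw -19.78 F [-0.1  0.1 -0.4] open 0.0603 down [ 0.002 -0.001 -1.   ]
linear [0.0045, -0.0025, -0.0017] roll 0.0074 dist mm 3.3
```

apply_moves:
  series:
    - {"jaw":1,"linear":[0.003,-0.002,-0.001],"roll":0}
    - {"jaw":1,"linear":[0.003,-0.002,-0.001],"roll":0}
    - {"jaw":1,"linear":[0.003,-0.002,-0.001],"roll":0}
    - {"jaw":1,"linear":[0.003,-0.002,-0.001],"roll":0}
    - {"jaw":1,"linear":[0.003,-0.002,-0.001],"roll":0}
  force: 25

```text
t: 4.85
tool_pos: [0.5261, -0.3511, 0.0978]
orientation: [1.46, 1.024, -1.457]
force: [-0.3, 0.3, -0.2]
opening: 0.0148
```

```bash
python3 -c "
from h import *
mv((.526,-.3506,.091),-20)"
```

```text
t 4.85 pos [ 0.5261 -0.3511  0.0978] yaw -19.78 F [-0.3  0.3 -0.2] open 0.0148 down [ 0.002 -0.001 -1.   ]
linear [0.0113, -0.0005, -0.0007] roll 0.0074 dist mm 6.8
```

apply_moves:
  series:
    - {"jaw":1,"linear":[0.006,0,0],"roll":0}
    - {"jaw":1,"linear":[0.01,0,0],"roll":0}
    - {"jaw":1,"linear":[0.01,0,0],"roll":0}
    - {"jaw":1,"linear":[0.01,0,0],"roll":0}
  force: 30

```text
t: 5.35
tool_pos: [0.5255, -0.351, 0.0919]
orientation: [1.459, 1.025, -1.458]
force: [-5.5, 2.0, 6.0]
opening: 0.0005
```

```bash
python3 -c "
from h import *
mv((.526,-.3506,.097),-20)
c=cam('side'); d=cam('top')
f=lambda im,x,y,w,h:cv2.resize(im[y:y+h,x:x+w],(400,400),interpolation=cv2.INTER_CUBIC)
cv2.imwrite('pics/k2.png',np.hstack([f(c['pixels'],340,360,120,120),f(d['pixels'],440,180,120,120)]))"
```

```text
t 5.35 pos [ 0.5255 -0.351   0.0919] yaw -19.78 F [-5.5  2.   6. ] open 0.0005 down [ 0.001 -0.    -1.   ]
linear [-0.0085, 0.0005, -0.0009] roll 0.0072 dist mm 5.2
```

View pics/k2.png

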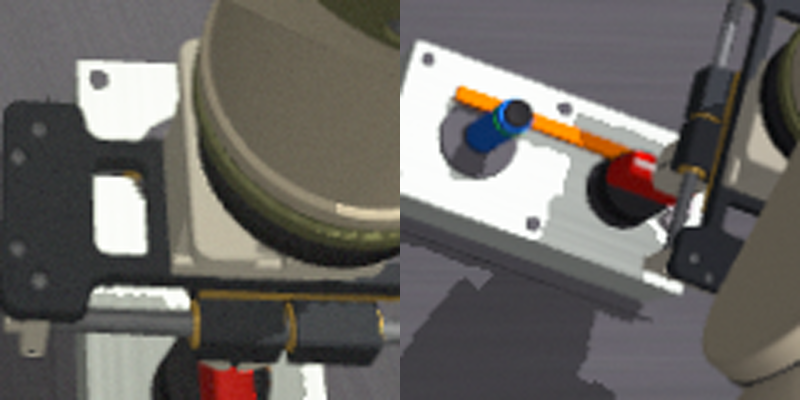

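```bash
python3 -c "
from h import *
c=cam('side'); d=cam('top')
print('bar +y end side', plane(c,(408.5,446),.124),'expected',.526+.023*.33,-.3506+.023*.944)
for cc in (c,d): print(proj(cc,[[.5255,-.351,.0919],[.5255,-.351,.124],[.526,-.3506,.18],[.526+.012*.94,-.3506-.012*.34,.15],[.526-.012*.94,-.3506+.012*.34,.15]]).round(1).tolist())
f=lambda im,x,y,w,h:cv2.resize(im[y:y+h,x:x+w],(400,400),interpolation=cv2.INTER_CUBIC)
cv2.imwrite('pics/k3.png',np.hstack([f(c['pixels'],382,430,50,50),f(d['pixels'],494,210,50,50)]))"
```

```text
bar +y end side [ 0.53329781 -0.33316217  0.124     ] expected 0.53359 -0.328888
[[404.9, 469.4], [408.8, 461.0], [416.5, 444.2], [422.0, 453.7], [402.7, 453.0]]
[[514.0, 234.4], [521.2, 231.4], [534.7, 225.4], [528.6, 222.9], [525.6, 234.2]]
```

View pics/k3.png

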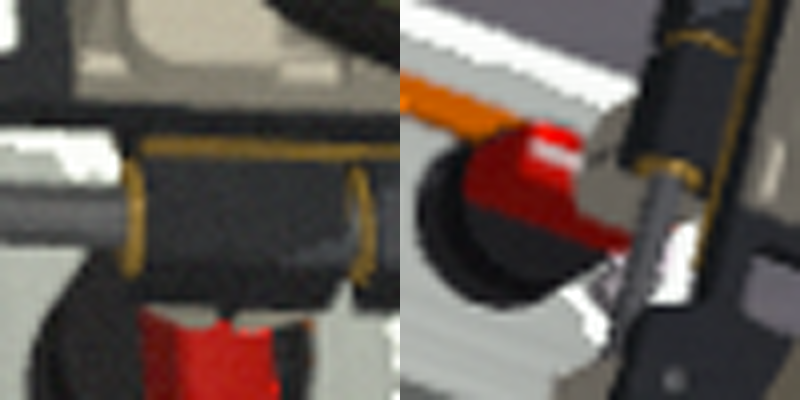

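```bash
python3 -c "
from h import *
c=cam('side'); d=cam('top')
print('ring -x',tri(d,(527.5,231.3),c,(398.5,458)),'ring mid',tri(d,(531.5,215),c,(426.6,457.5)))
print('R',R.from_rotvec(read_state()['orientation']).as_matrix().round(3).tolist(), read_state()['q'].round(3), read_state()['wrist_torque'].round(2))
print('pads plane', [plane(c,(410,470),z).round(3).tolist() for z in (.124,.14)])
"
```

```text
ring -x (array([ 0.51431955, -0.35033728,  0.14847479]), np.float64(0.0128399749236655)) ring mid (array([ 0.54718344, -0.36077716,  0.14943287]), np.float64(0.011934783679119012))
R [[0.001, 0.941, -0.339], [-0.0, -0.339, -0.941], [-1.0, 0.001, -0.0]] [-0.67   0.278  1.504  0.     1.358 -0.325] [0.21 1.02 0.01]
pads plane [[0.522, -0.362, 0.124], [0.518, -0.366, 0.14]]
```

```bash
python3 -c "
from h import *
c=cam('side'); d=cam('top')
P=np.array([.1354,.5844,.1912]); yt=np.array([.2258,.9742,0])
for n,cc in (('side',c),('top',d)): print(n,proj(cc,[P+s*.0465*yt+[0,0,h] for h in (0,.03) for s in (-1,1)]).round(1).tolist())
s=cv2.imread('pics/side0.png'); t=cv2.imread('pics/top0.png')
f=lambda im,x,y,w,h:cv2.resize(im[y:y+h,x:x+w],(400,400),interpolation=cv2.INTER_CUBIC)
cv2.imwrite('pics/g0.png',np.hstack([f(s,35,20,100,100),f(t,0,400,80,80)]))"
```

```text
side [[93.3, 119.8], [104.0, 100.9], [89.1, 108.2], [100.4, 89.7]]
top [[37.1, 445.2], [-8.6, 428.7], [27.4, 449.6], [-19.4, 432.1]]
```

View pics/g0.png

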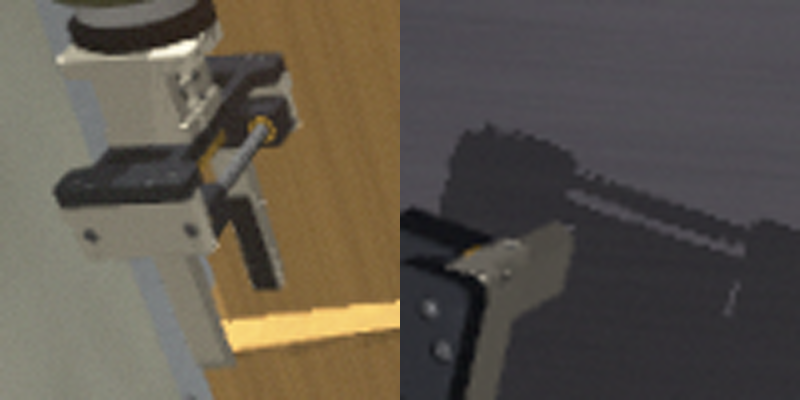

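The finger ends sit about 25–30 mm above the reported TCP: in the side view they rest on the bar's top, and the upward force began there. So I'll lift, open, and descend lower in small steps, watching the force.

apply_moves:
  series:
    - {"jaw":1,"linear":[-0.03,0,0],"roll":0}
    - {"jaw":-0.4,"linear":[-0.03,0,0],"roll":0}
    - {"jaw":-0.4,"linear":[-0.03,0,0],"roll":0}
    - {"jaw":-0.4,"linear":[-0.03,0,0],"roll":0}
    - {"jaw":-0.4,"linear":[-0.03,0,0],"roll":0}
    - {"jaw":-0.4,"linear":[-0.03,0,0],"roll":0}
    - {"jaw":-0.4,"linear":[0.0,0,0],"roll":0}
    - {"jaw":-0.4,"linear":[0.0,0,0],"roll":0}
  force: 25

```text
t: 6.75
tool_pos: [0.524, -0.3498, 0.0889]
orientation: [1.459, 1.029, -1.46]
force: [-0.6, 0.3, -0.2]
opening: 0.0635
```

```bash
python3 -c "
from h import *
mv((.526,-.3506,.078),-20)
c=cam('side'); d=cam('top')
f=lambda im,x,y,w,h:cv2.resize(im[y:y+h,x:x+w],(400,400),interpolation=cv2.INTER_CUBIC)
cv2.imwrite('pics/k4.png',np.hstack([f(c['pixels'],370,400,80,80),f(d['pixels'],480,190,80,80)]))"
```

```text
t 6.75 pos [ 0.524  -0.3498  0.0889] yaw -19.78 F [-0.6  0.3 -0.2] open 0.0635 down [-0.002  0.002 -1.   ]
linear [0.0182, 0.0036, 0.0001] roll 0.0072 dist mm 11.2
```

View pics/k4.png

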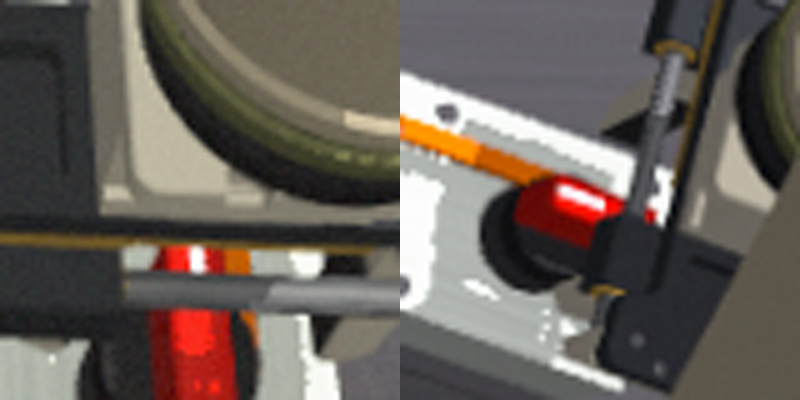

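```bash
python3 -c "
from h import *
c=cam('side'); d=cam('top'); s=read_state(); M=R.from_rotvec(s['orientation']).as_matrix(); P=s['tool_pos']
for n,cc in (('side',c),('top',d)):
  for h in (0,.03): print(n,h,'inner/outer -,+:',proj(cc,[P+y*M[:,1]+w*M[:,2]+[0,0,h] for y in (-.049,-.032,.032,.049) for w in (.0075,)]).round(1).tolist())
"
```

```text
side 0 inner/outer -,+: [[368.5, 473.7], [381.3, 474.3], [429.5, 476.0], [442.3, 476.4]]
side 0.03 inner/outer -,+: [[370.7, 466.1], [384.0, 466.6], [434.1, 468.4], [447.3, 468.8]]
top 0 inner/outer -,+: [[511.3, 257.7], [513.4, 249.9], [521.2, 221.4], [523.2, 213.9]]
top 0.03 inner/outer -,+: [[518.0, 255.6], [520.1, 247.6], [528.0, 218.2], [530.0, 210.5]]
```

All the views now agree on a 25–30 mm offset: the top view puts the finger edges at px 511 and 520. I set the reported z to 0.070 to bring the finger ends to about 0.098, then close.

apply_moves:
  series:
    - {"jaw":-0.4,"linear":[0.015,0.004,0],"roll":0}
    - {"jaw":-0.4,"linear":[0.032,0.004,0],"roll":0}
    - {"jaw":-0.4,"linear":[0.032,0.004,0],"roll":0}
    - {"jaw":1,"linear":[0.032,0.004,0],"roll":0}
    - {"jaw":1,"linear":[0.032,0.004,0],"roll":0}
    - {"jaw":1,"linear":[0.032,0.004,0],"roll":0}
    - {"jaw":1,"linear":[0.032,0.004,0],"roll":0}
    - {"jaw":1,"linear":[0.032,0.004,0],"roll":0}
    - {"jaw":1,"linear":[0.032,0.004,0],"roll":0}
    - {"jaw":1,"linear":[0.032,0.004,0],"roll":0}
    - {"jaw":1,"linear":[0.032,0.004,0],"roll":0}
  force: 25

```text
t: 8.32
tool_pos: [0.5267, -0.3514, 0.0725]
orientation: [1.459, 1.027, -1.46]
force: [-5.1, 2.0, 2.6]
opening: 0.0158
```

```bash
python3 -c "
from h import *
mv((.526,-.3506,.064),-20)"
```

```text
t 8.32 pos [ 0.5267 -0.3514  0.0725] yaw -19.79 F [-5.1  2.   2.6] open 0.0158 down [-0.001  0.001 -1.   ]
linear [0.0141, -0.0015, -0.0009] roll 0.0069 dist mm 8.5
```

apply_moves:
  series:
    - {"jaw":1,"linear":[0.004,-0.003,0],"roll":0}
    - {"jaw":1,"linear":[0.008,-0.003,0],"roll":0}
    - {"jaw":1,"linear":[0.012,-0.003,0],"roll":0}
    - {"jaw":1,"linear":[0.012,-0.003,0],"roll":0}
    - {"jaw":1,"linear":[0.012,-0.003,0],"roll":0}
  force: 35

```text
t: 8.95
tool_pos: [0.5263, -0.3514, 0.0669]
orientation: [1.459, 1.024, -1.458]
force: [2.2, 1.3, 9.1]
opening: 0.0156
```

apply_moves:
  series:
    - {"jaw":1,"linear":[0.003,0,0],"roll":0.25}
    - {"jaw":1,"linear":[0.003,0,0],"roll":0.5}
    - {"jaw":1,"linear":[0.003,0,0],"roll":0.75}
    - {"jaw":1,"linear":[0.003,0,0],"roll":1}
    - {"jaw":1,"linear":[0.003,0,0],"roll":1}

```text
t: 9.57
tool_pos: [0.5263, -0.3514, 0.0668]
orientation: [1.816, 0.661, -1.814]
force: [-4.4, 4.7, 14.3]
opening: 0.0156
```

```bash
python3 -c "
from h import *
mv((.5258,-.351,.066),-80)"
```

```text
t 9.57 pos [ 0.5263 -0.3514  0.0668] yaw -49.88 F [-4.4  4.7 14.3] open 0.0156 down [ 0.001 -0.001 -1.   ]
linear [0.0014, -0.0011, 0.0002] roll 1.0039 dist mm 1.1
```

apply_moves:
  series:
    - {"jaw":1,"linear":[0.001,0,0],"roll":0.25}
    - {"jaw":1,"linear":[0.001,0,0],"roll":0.5}
    - {"jaw":1,"linear":[0.001,0,0],"roll":0.75}
    - {"jaw":1,"linear":[0.001,0,0],"roll":1}
    - {"jaw":1,"linear":[0.001,0,0],"roll":1}

```text
t: 10.2
tool_pos: [0.526, -0.3512, 0.0669]
orientation: [2.13, 0.186, -2.129]
force: [-2.9, 2.4, 9.9]
opening: 0.0158
```

```bash
python3 -c "
from h import *
mv((.5258,-.351,.066),-95); print(read_state()['wrist_torque'])"
```

```text
t 10.2 pos [ 0.526  -0.3512  0.0669] yaw -79.99 F [-2.9  2.4  9.9] open 0.0158 down [ 0.001 -0.001 -1.   ]
linear [0.0016, -0.0004, 0.0003] roll 0.5003 dist mm 1.0
[ 0.45482191  0.70510211 -0.03701595]
```

apply_moves:
  series:
    - {"jaw":1,"linear":[0,0,0],"roll":0.3}
    - {"jaw":1,"linear":[0,0,0],"roll":0.56}
    - {"jaw":1,"linear":[0,0,0],"roll":0.56}
    - {"jaw":1,"linear":[0,0,0],"roll":0.56}

```text
t: 10.7
tool_pos: [0.5258, -0.351, 0.0673]
orientation: [-2.161, 0.129, 2.16]
force: [-1.4, 2.7, 6.7]
opening: 0.0156
```

```bash
python3 -c "
from h import *
mv((.5258,-.351,.13),-95); print(read_state()['wrist_torque'])"
```

```text
t 10.7 pos [ 0.5258 -0.351   0.0673] yaw -96.78 F [-1.4  2.7  6.7] open 0.0156 down [ 0.    -0.001 -1.   ]
linear [-0.1046, 0.0, 0.0] roll -0.0594 dist mm 62.7
[0.33132307 0.41696545 0.04297594]
```

apply_moves:
  series:
    - {"jaw":0.0,"linear":[0,0,0],"roll":0}
    - {"jaw":0.0,"linear":[0,0,0],"roll":0}
    - {"jaw":0.0,"linear":[0,0,0],"roll":0}
    - {"jaw":0.0,"linear":[0,0,0],"roll":0}
    - {"jaw":0.0,"linear":[-0.06,0,0],"roll":0}
    - {"jaw":0.0,"linear":[-0.12,0,0],"roll":0}
    - {"jaw":0.0,"linear":[-0.13,0,0],"roll":0}
    - {"jaw":-0.2,"linear":[-0.13,0,0],"roll":-0.7}
    - {"jaw":-0.2,"linear":[-0.13,0,0],"roll":-0.7}

```text
t: 11.82
tool_pos: [0.5253, -0.3506, 0.1439]
orientation: [2.085, 0.267, -2.087]
force: [0.5, 0.1, -0.8]
opening: 0.0557
```

```bash
python3 -c "
from h import *
mv((.5593,-.2565,.14),-74)
d=cam('top')
cv2.imwrite('pics/t5.png',cv2.resize(d['pixels'][180:280,420:560],(700,500),interpolation=cv2.INTER_CUBIC))"
```

```text
t 11.82 pos [ 0.5253 -0.3506  0.1439] yaw -75.44 F [ 0.5  0.1 -0.8] open 0.0557 down [-0.001  0.    -1.   ]
linear [0.0065, -0.1376, -0.0943] roll -0.048 dist mm 100.2
```

View pics/t5.png

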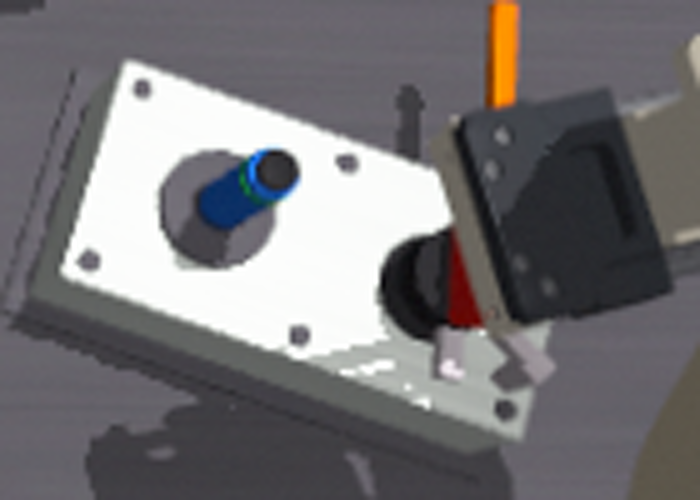

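The arm now points along holder +x, clear of the collar, and the probe is undisturbed with its cap at (474.6,213.6). Moving over the probe.

apply_moves:
  series:
    - {"jaw":-0.2,"linear":[0.006,-0.137,-0.094],"roll":-0.05}
    - {"jaw":-0.2,"linear":[0.006,-0.137,-0.094],"roll":-0.05}
    - {"jaw":-0.2,"linear":[0.006,-0.137,-0.094],"roll":-0.05}
    - {"jaw":-0.2,"linear":[0.006,-0.137,-0.094],"roll":-0.05}
    - {"jaw":-0.2,"linear":[0.006,-0.137,-0.094],"roll":-0.05}

```text
t: 12.5
tool_pos: [0.5578, -0.2575, 0.1399]
orientation: [2.066, 0.3, -2.069]
force: [0.4, 0.7, 0.6]
opening: 0.0559
```

```bash
python3 -c "
from h import *
mv((.5589,-.2565,.056),-74)"
```

```text
t 12.5 pos [ 0.5578 -0.2575  0.1399] yaw -73.53 F [0.4 0.7 0.6] open 0.0559 down [-0.002  0.    -1.   ]
linear [0.1398, -0.001, -0.0024] roll 0.0156 dist mm 83.9
```

apply_moves:
  series:
    - {"jaw":-0.2,"linear":[0.05,-0.001,-0.002],"roll":0}
    - {"jaw":-0.2,"linear":[0.1,-0.001,-0.002],"roll":0}
    - {"jaw":-0.2,"linear":[0.14,-0.001,-0.002],"roll":0}
    - {"jaw":-0.2,"linear":[0.14,-0.001,-0.002],"roll":0}
    - {"jaw":1,"linear":[0.14,-0.001,-0.002],"roll":0}
    - {"jaw":1,"linear":[0.14,-0.001,-0.002],"roll":0}
    - {"jaw":1,"linear":[0.14,-0.001,-0.002],"roll":0}
    - {"jaw":1,"linear":[0.14,-0.001,-0.002],"roll":0}
    - {"jaw":1,"linear":[0.14,-0.001,-0.002],"roll":0}
    - {"jaw":1,"linear":[0.14,-0.001,-0.002],"roll":0}
  force: 12

```text
t: 13.75
tool_pos: [0.5591, -0.2567, 0.0565]
orientation: [2.066, 0.299, -2.068]
force: [-0.6, 0.9, 4.6]
opening: 0.0217
```

```bash
python3 -c "
from h import *
mv((.5589,-.2565,.056),-74)"
```

```text
t 13.75 pos [ 0.5591 -0.2567  0.0565] yaw -73.53 F [-0.6  0.9  4.6] open 0.0217 down [-0.001  0.    -1.   ]
linear [0.0008, -0.0003, 0.0002] roll 0.0158 dist mm 0.6
```

apply_moves:
  series:
    - {"jaw":1,"linear":[-0.02,0,0],"roll":0}
    - {"jaw":1,"linear":[-0.04,0,0],"roll":0}
    - {"jaw":1,"linear":[-0.053,0,0],"roll":0}
    - {"jaw":1,"linear":[-0.053,0,0],"roll":0}
    - {"jaw":1,"linear":[-0.053,0,0],"roll":0}
  force: 12

```text
t: 14.38
tool_pos: [0.5588, -0.2566, 0.088]
orientation: [2.066, 0.3, -2.069]
force: [0.4, 1.0, -2.7]
opening: 0.022
```

```bash
python3 -c "
from h import *
mv((.5589,-.2565,.0885),-74)
c=cam('side'); d=cam('top'); 
for n,cc,roi in (('s',c,(360,340,80,100)),('t',d,(440,180,60,70))):
  m=hsvm(cc,(100,120,50),(125,255,255)); x,y,w,h=roi; p=np.argwhere(m[y:y+h,x:x+w])[:,::-1]+[x,y]; print(n,len(p),p.min(0),p.max(0),p.mean(0))
"
```

```text
t 14.38 pos [ 0.5588 -0.2566  0.088 ] yaw -73.53 F [ 0.4  1.  -2.7] open 0.022 down [-0.001  0.    -1.   ]
linear [-0.0009, -0.0001, -0.0001] roll 0.0158 dist mm 0.5
s 169 [394 384] [405 406] [398.9408284  395.70414201]
t 3 [471 221] [473 221] [472. 221.]
```

apply_moves:
  series:
    - {"jaw":1,"linear":[0.0,0,0.01],"roll":0}
    - {"jaw":1,"linear":[0.001,0,0.02],"roll":0}
    - {"jaw":1,"linear":[0.003,0,0.03],"roll":0}
    - {"jaw":1,"linear":[0.005,0,0.038],"roll":0}
    - {"jaw":1,"linear":[0.007,0,0.046],"roll":0}
    - {"jaw":1,"linear":[0.009,0,0.053],"roll":0}
    - {"jaw":1,"linear":[0.009,0,0.053],"roll":0}
  force: 8

```text
t: 15.35
tool_pos: [0.5278, -0.2659, 0.0827]
orientation: [2.066, 0.299, -2.069]
force: [-0.9, 0.6, 4.8]
opening: 0.0217
```

```bash
python3 -c "
from h import *
mv((.5588,-.2566,.0885),-74)
c=cam('side'); d=cam('top')
f=lambda im,x,y,w,h:cv2.resize(im[y:y+h,x:x+w],(400,400),interpolation=cv2.INTER_CUBIC)
cv2.imwrite('pics/p6.png',np.hstack([f(c['pixels'],340,340,100,100),f(d['pixels'],430,170,80,80)]))"
```

```text
t 15.35 pos [ 0.5278 -0.2659  0.0827] yaw -73.55 F [-0.9  0.6  4.8] open 0.0217 down [-0.002  0.    -1.   ]
linear [-0.0097, -0.0002, -0.054] roll 0.0151 dist mm 32.9
```

View pics/p6.png

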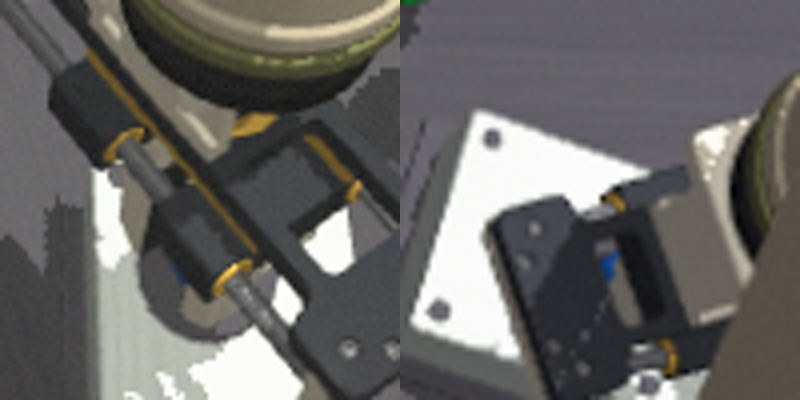

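apply_moves:
  series:
    - {"jaw":1,"linear":[0,0,0],"roll":0}
    - {"jaw":1,"linear":[0,0,0],"roll":0}
    - {"jaw":1,"linear":[-0.03,0,0],"roll":0}
    - {"jaw":1,"linear":[-0.06,0,0],"roll":0}
    - {"jaw":1,"linear":[-0.1,0,0],"roll":0}
    - {"jaw":1,"linear":[-0.15,0,0],"roll":0}
    - {"jaw":1,"linear":[-0.18,0,0],"roll":0}
    - {"jaw":1,"linear":[-0.18,0,0],"roll":0}
    - {"jaw":1,"linear":[-0.18,0,0],"roll":0}
  force: 40

```text
t: 16.58
tool_pos: [0.5275, -0.2656, 0.1896]
orientation: [2.065, 0.3, -2.071]
force: [-0.5, 0.5, -2.1]
opening: 0.0219
```

```bash
python3 -c "
from h import *
mv((.5588,-.2566,.0885),-74)
c=cam('side'); d=cam('top')
f=lambda im,x,y,w,h:cv2.resize(im[y:y+h,x:x+w],(400,400),interpolation=cv2.INTER_CUBIC)
for n,cc in (('s',c),('t',d)):
  cv2.imwrite('pics/%s7.png'%n,cc['pixels'])
  m=hsvm(cc,(100,120,40),(125,255,255)); k,l,s,ce=cv2.connectedComponentsWithStats(m); print(n,[(s[i].tolist(),ce[i].round(1).tolist()) for i in range(1,k) if 10<s[i,4]<2000])
cv2.imwrite('pics/p7.png',np.hstack([f(c['pixels'],330,320,130,130),f(d['pixels'],430,170,100,100)]))"
```

```text
t 16.57 pos [ 0.5275 -0.2656  0.1896] yaw -73.54 F [-0.5  0.5 -2.1] open 0.0219 down [-0.003  0.001 -1.   ]
linear [0.1683, 0.0007, -0.0548] roll 0.0153 dist mm 106.2
s [([313, 263, 6, 6, 26], [315.5, 265.5]), ([388, 353, 8, 10, 25], [391.0, 357.8]), ([392, 363, 7, 11, 38], [394.6, 367.4])]
t [([309, 232, 7, 6, 31], [311.8, 234.2])]
```

View pics/p7.png

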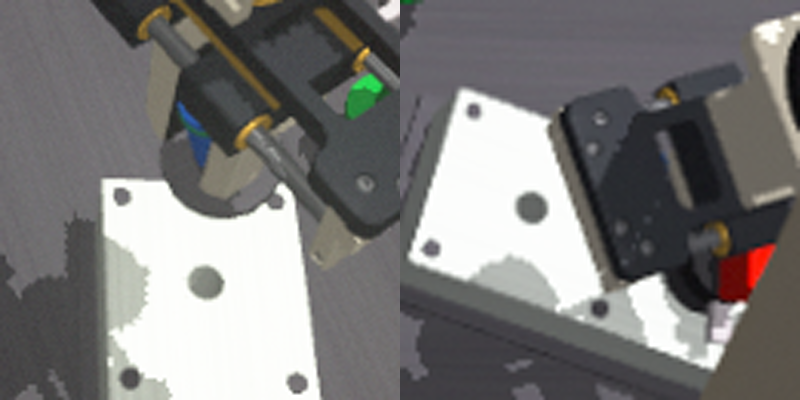

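```bash
cat >> h.py <<'E'
def probe_pts(s,th,off=.047):
    M=R.from_rotvec(s['orientation']).as_matrix(); G=s['tool_pos']-M[:,0]*off
    a=-np.cos(th)*M[:,0]+np.sin(th)*M[:,2]; return G,a,M
E
python3 - <<'E'
from h import *
c=cam('side'); s=read_state()
for th in(0,.2,.35,.5):
    G,a,M=probe_pts(s,th); e=M[:,1]; f=np.cross(a,e); C=G-.0425*a
    ring=proj(c,[C+.026*(np.cos(q)*e+np.sin(q)*f) for q in np.linspace(0,6.28,60)])
    print(th,'tip',proj(c,[G-.0925*a]).round(1),'collar c',proj(c,[C]).round(1),'ring',ring.min(0).round(1),ring.max(0).round(1),'cap',proj(c,[G+.0275*a]).round(1))
im=c['pixels'][350:400,376:440]; g=cv2.cvtColor(im,cv2.COLOR_BGR2HSV)
for r in range(0,50): print(350+r,''.join('B' if 100<=h<=125 and S>120 else 'W' if v>200 else 'w' if v>150 else 'b' if (v>110 and S>30) else '#' if v<45 else '+' if v<75 else 'o' if v<105 else '.' for h,S,v in g[r]))
E
```

```text
0 tip [[385.8 394.7]] collar c [[390.6 376.8]] ring [370.5 359. ] [410.9 395.6] cap [[398.5 347.6]]
0.2 tip [[396.3 387.2]] collar c [[395.7 373.2]] ring [375.6 354.5] [416.2 392.8] cap [[394.8 350. ]]
0.35 tip [[404. 381.]] collar c [[399.5 370.2]] ring [379.6 350.9] [419.9 390.3] cap [[392.1 352.2]]
0.5 tip [[411.5 374.4]] collar c [[403.2 366.9]] ring [383.8 347.1] [423.3 387.4] cap [[389.5 354.5]]
350 ..bbbbbbbbo++++##+++++ooooooooo++++++ooboo+####++ooooooo++++o...
351 ..bbbbbbbb++++++##+++++oooooooo+++++++oobo+#+##+++ooooooo+ob....
352 .bbbbbbbbb+++#+++++#++++oooooooo+++++++oo.o+#++++++oooooooo.....
353 ..bbbbbbbb++o++++++#++++oooooooo+o++++++o..o+#++++++oooooooo....
354 .bbbbbbbbo#BBo+++###++++++ooooooooo++++++o.bo++++##++oooooooo...
355 ..bbbbbbbo+oBBo++++#+++++++oooooooo+++++++oo++++++#+++oooooooo..
356 ..bbbbbbb+++BBB#+++++++++++ooooooooo++++++++++++++++#++oooooooo.
357 ..bbbbbbb+++BBBB++++++#+++++oooooooo+++oo+++++++#++++#++oooooooo
358 ...bbbbb.+#++BBBB++++##++++++ooooooo+obwbo+++++oo+++++#++ooooooo
359 ...bbbbbo#+++oBBBB+++#+#+++++ooooo+bwwbbbo++++obw.++++++++oooooo
360 .
[... 2054 characters left out ...]
ooooobbb.+
390 WWWWWWWWWWWWWWWWWWWWw..oooo++..wWWWWWWWWWWWWWWWWWWw...ooooobbbbo
391 WWWWWWWWWWWWWWWWWWWWWWWWWWWWWWWWWWWWWWWWWWWWWWWWWWw.....oo.bbbbb
392 WWWWWWWWWWWWWWWWWWWWWWWWWWWWWWWWWWWWWWWWWWWWWWWWWWW.....oobbbbbb
393 WWWWWWWWWWWWWWWWWWWWWWWWWWWWWWWWWWWWWWWWWWWWWWWWWWW.......bbbbbb
394 WWWWWWWWWWWWWWWWWWWWWWWWWWWWWWWWWWWWWWWWWWWWWWWWWWW.......bbbbbb
395 WWWWWWWWWWWWWWWWWWWWWWWWWWWWWWWWWWWWWWWWWWWWWWWWWWW......bbbbbbb
396 WWWWWWWWWWWWWWWWWWWWWWWWWWWWWWWWWWWWWWWWWWWWWWWWWWWw....bbbbbb.b
397 WWWWWWWWWWWWWWWWWWWWWWWWWWWWWWWWWWWWWWWWWWWWWWWWWWWw....bbb.bbbb
398 WWWWWWWWWWWWWWWWWWWWWWWWWWWWWWWWWWWWWWWWWWWWWWWWWWWw....bbbbbbbb
399 WWWWWWWWWWWWWWWWWWWWWWWWWWWWWWWWWWWWWWWWWWWWWWWWWWWW....bbbbb.bb
```

Run:
```python
from h import *
c=cam('side'); s=read_state()
G,a,M=probe_pts(s,.35)
# collar top-ring centre from its outline: x 382..421, bottom edge of underside 390.5 -> centre ~ (401,371.5)
for uv in((400.8,370),(400.8,372)):
    o,d=ray(c,uv); t=np.dot(G-o,M[:,1])/np.dot(d,M[:,1]); C=o+t*d; v=(C-G); 
    print('collar rel G along z_t',v@M[:,2],'down',-v[2],'tip-TCP',(C-.05*a-s['tool_pos']).round(4), 'in tool',(M.T@(C-.05*a-s['tool_pos'])).round(4))
print('kin tip-TCP in tool',(M.T@(G-.0925*a-s['tool_pos'])).round(4))
mv((.4906,.279,.19),-74)
```

```text
collar rel G along z_t -0.01690356779298464 down 0.0421070023627767 tip-TCP [ 0.0325  0.0097 -0.0421] in tool [ 0.042 -0.    -0.034]
collar rel G along z_t -0.01816474300257643 down 0.048603333433282325 tip-TCP [ 0.0337  0.0101 -0.0486] in tool [ 0.0485  0.     -0.0353]
kin tip-TCP in tool [ 0.0399  0.     -0.0317]
t 16.77 pos [ 0.5274 -0.2655  0.1893] yaw -73.54 F [-0.3 -0.1 -1.7] open 0.0212 down [-0.004  0.001 -1.   ]
linear [0.0002, -0.8876, -0.1984] roll 0.0154 dist mm 545.7
```

apply_moves:
  series:
    - {"jaw":1,"linear":[0,-0.1,-0.02],"roll":0}
    - {"jaw":1,"linear":[0,-0.2,-0.045],"roll":0}
    - {"jaw":1,"linear":[0,-0.3,-0.067],"roll":0}
    - {"jaw":1,"linear":[0,-0.4,-0.09],"roll":0}
    - {"jaw":1,"linear":[0,-0.5,-0.11],"roll":0}
    - {"jaw":1,"linear":[0,-0.6,-0.134],"roll":0}
    - {"jaw":1,"linear":[0,-0.7,-0.156],"roll":0}
    - {"jaw":1,"linear":[0,-0.8,-0.178],"roll":0}
    - {"jaw":1,"linear":[0,-0.85,-0.19],"roll":0}
    - {"jaw":1,"linear":[0,-0.888,-0.198],"roll":0}
    - {"jaw":1,"linear":[0,-0.888,-0.198],"roll":0}
    - {"jaw":1,"linear":[0,-0.888,-0.198],"roll":0}

```text
t: 18.27
tool_pos: [0.4902, 0.2785, 0.1896]
orientation: [2.063, 0.3, -2.072]
force: [-0.5, 0.2, -1.7]
opening: 0.0214
```

Run:
```python
from h import *
mv((.488,.279,.135),-74)
c=cam('side'); d=cam('top'); s=read_state(); M=R.from_rotvec(s['orientation']).as_matrix()
tip=s['tool_pos']+M@np.array([.042,0,-.033]); G,a,_=probe_pts(s,.35)
for n,cc in(('s',c),('t',d)): print(n,'tip',proj(cc,[tip]).round(1),'collar',proj(cc,[tip+.05*a]).round(1),'cap',proj(cc,[tip+.12*a]).round(1))
for n,cc,(x,y,w,h) in(('s',c,(255,95,75,95)),('t',d,(165,190,90,70))):
    cv2.imwrite(f'pics/{n}8.png',cc['pixels'])
    g=cv2.cvtColor(cc['pixels'],cv2.COLOR_BGR2HSV)[y:y+h,x:x+w]; print(n,x)
    for r in range(h): print(y+r,''.join('B' if 100<=q<=125 and S>120 else 'Y' if 15<q<30 and S>150 and v>120 else 'W' if v>200 else 'w' if v>150 else 'b' if (v>110 and S>30) else '#' if v<45 else '+' if v<75 else 'o' if v<105 else '.' for q,S,v in g[r]))
```

```text
t 18.27 pos [0.4902 0.2785 0.1896] yaw -73.54 F [-0.5  0.2 -1.7] open 0.0214 down [-0.004  0.    -1.   ]
linear [0.091, -0.0016, 0.0029] roll 0.0154 dist mm 54.7
s tip [[283.5 165.4]] collar [[275.5 149.5]] cap [[263.3 124.9]]
t tip [[194.5 226.5]] collar [[190.5 230.2]] cap [[184.  236.1]]
s 255
95 oo+++++++oo+++ooooo+++oo.oo+++++++oo.BBBBBBBbBBBBBBBBBBBBBBBBBBBBBBBBBBBBBB
96 ooo++#++++oo++ooo++++++ooooo+++++++ooooooooooooBBBBBBBBBBBBBBBBBBBBBBBBBBBB
97 +ooo+++#+++oooo+++++++++ooo..o+++oooooooooooooooBBBBBBBBBBBBBBBBBBBBBBBBBBB
98 ++o.oo+##+++ooo++++++o++++ooo+ooooooooooooo+ooooooBBBBBBBBBBBBBBBBBBBBBBBBB
99 +#+oooo+#+++++o+++oooooo++o+ooooooooooooooooow.ooooBBBBBBBBBBBBBBBBBBBBBBBB
100 #+++oooo++##+++++ooooooooooooooooooooooooooooooooooBBBBBBBBBBBBBBBBBBBBBBBB
101 ++++++ooo+++++++ooooooooooooooooooooooooo+o+oooooo+BBBBBBBBBBBBBBBBBBBBBBBB
102 +++++++ooo++++++oooooooooooooooooooooooooo.oooo+++++BBBBBBBBBBBBBBBBBBBBBBB
103 ++++++++oooo+++ooooooooooooooooooooooooooooo++++++++BBBBBBBBBBBBBBBBBBBBBBB
104 +ooo+++++o.oo++ooooooooooooooooooooooooo++++++++++++BBBBBBBBBBBBBBBBBBBBBBB
105 ++o
[... 12748 characters left out ...]
+++oooooooooooooooooooooooooooooooo
253 WWWWWWWWw.+.wWWWWWWWWWWw.ooooooooooooooooo.www.ooo++++oooooooooooooooooooooooooooooooooooo
254 WWWWWWWWWw++wWWWWWWWWWWwbooooooooooooooooooooo+++++ooooooooooooooooooooooooooooooooooooooo
255 WWWWWWWWWw.+bwWWWWWWWWWWwooooooooooooooooooo+++ooooooooooooooooooooooooooooooooooooooooooo
256 WWWWWWWWWWb+owWWWWWWWWWWwboooooooooooooooooooooooooooooooooooooooooooooooooooooooooooooooo
257 wWWWWWWWWWwo+bWWWWWWWWWWwwoooooooooooooooooooooooooooooooooooooooooooooooooooooooooooooooo
258 wWWWWWWWWWw.+.wWWWWWWWWWWboooooooooooooooooooooooooooooooooooooooooooooooooooooooooooooooo
259 bwWWWWWWWWWw++wWWWWWWWWWWwbooooooooooooooooooooooooooooooooooooooooooooooooooooooooooooooo
```

Side view (numeric): the barrel axis runs from about (267.5,130) to (276,149), a slope of 0.45 against 0.50 predicted for 0.35 rad. The tilt is right. Descending to hover.

apply_moves:
  series:
    - {"jaw":1,"linear":[0.05,-0.001,0.001],"roll":0.02}
    - {"jaw":1,"linear":[0.09,-0.001,0.001],"roll":0.02}
    - {"jaw":1,"linear":[0.107,-0.001,0.001],"roll":0.02}
    - {"jaw":1,"linear":[0.107,-0.001,0.001],"roll":0.02}
    - {"jaw":1,"linear":[0.107,-0.001,0.001],"roll":0.02}

```text
t: 19.0
tool_pos: [0.4903, 0.2788, 0.1271]
orientation: [2.073, 0.29, -2.077]
force: [0.1, -1.2, -2.7]
opening: 0.0213
```

Run:
```python
from h import *
mv((.4977,.2812,.102),-74)
c=cam('side'); d=cam('top'); s=read_state(); M=R.from_rotvec(s['orientation']).as_matrix()
for th in(.25,.35,.45):
    G,a,_=probe_pts(s,th); p=proj(c,[G-.0425*a,G+.0275*a,G-.0925*a]); print(th,'collar,cap,tip',p.round(1).tolist(),'slope',(p[0,0]-p[1,0])/(p[0,1]-p[1,1]))
f=lambda im,x,y,w,h:cv2.resize(im[y:y+h,x:x+w],(400,400),interpolation=cv2.INTER_CUBIC)
cv2.imwrite('pics/h9.png',np.hstack([f(c['pixels'],250,130,80,80),f(d['pixels'],160,180,80,80)]))
g=cv2.cvtColor(c['pixels'],cv2.COLOR_BGR2HSV)
for y in range(140,200,2):
    r=g[y,250:310]; print(y,''.join('B' if 100<=q<=125 and S>120 else 'R' if (q<7 or q>172) and S>130 and v>80 else 'Y' if 15<q<30 and S>150 and v>120 else 'W' if v>200 else 'w' if v>150 else 'b' if (v>110 and S>30) else '#' if v<45 else '+' if v<75 else 'o' if v<105 else '.' for q,S,v in r))
```

```text
t 19.0 pos [0.4903 0.2788 0.1271] yaw -74.22 F [ 0.1 -1.2 -2.7] open 0.0213 down [-0.002  0.002 -1.   ]
linear [0.0418, -0.0005, -0.013] roll -0.0072 dist mm 26.3
0.25 collar,cap,tip [[274.9, 174.2], [265.8, 150.2], [280.8, 189.8]] slope 0.3807010886279684
0.35 collar,cap,tip [[276.5, 173.1], [264.7, 150.9], [284.1, 187.5]] slope 0.5325268664612868
0.45 collar,cap,tip [[278.0, 171.9], [263.6, 151.7], [287.3, 185.0]] slope 0.7126053022816065
140 ....oo++###+bb.oooo##++oo+oooo++++++#++++++++oobbbbbbbb.bBBB
142 ......o++##ob.o..oo+++#+++++++#+#++#+++oo.bbbbbbbbbb.bbbBBBB
144 ........o+++obo+oo.ooo+##+#+#++++oo.bbbbbbbbbbbbbbo++obbBBBB
146 ...........o++###++oobb.o++oo.bbbbbbbbbbbbbbbbbbbb..bbbbBBBB
148 ...........bbo###+ooo.bbbbbbbbbbbbbbbbbbbbbbbbbbbbbbbbwbBBBB
150 ...........bbo+##+obbbbbbbbbbbbbbbbbbbbbbbbbbbbbbb.bbbBBBBBB
152 ...........bbo+###obbbbbbo++obbbbbbbbbbbbbbbb.bBBBBBBBBBBBbb
154 ............bbB+##obbbbbb.o.bbbbbbbbbbbbbYYYbbbbb.b.........
156 ............bobBBBb.bbbbbbbbbbbbbbbbYYYYYYYYYb..............
158 ..o........bbbo+ooo.bbbbbbbbbbbYYYYYYYYYYYYYYb..............
160 .
[... 594 characters left out ...]
.......oo++oo+oo+oooo....o+oo............o....o...
180 ..................o+o+ooooooo...oo+oo...........o..o........
182 ..................ooo+++++++++++oo..........wYYYYYYYYYYYYYYY
184 .......................oooooooo.........wYYYYYYYYYYYYYYYYYYY
186 .....................................wYYYYYYYYYYYYYYYYYYYYYY
188 ................................o..wYYY.YYYYYYYYYYYYYYYYYYYY
190 ..............................o..wYYYYYYYYYYYYYYYYYYYYYYYYYY
192 .............o..................WYYYYYYYYYYYYYYYYYYYYYYYYYYY
194 ...............................YYYYYWWWRWWYYY.++++++YYYYYYYY
196 .....................o.......oWYYYWWRRRRRWWYo+++++++YYYYYYYY
198 .........................o....YYYYYWWWWWWYYYY+++++YYYYYYYYYY
```

apply_moves:
  series:
    - {"jaw":1,"linear":[0.012,0,-0.004],"roll":0}
    - {"jaw":1,"linear":[0.022,0,-0.007],"roll":0}
    - {"jaw":1,"linear":[0.028,0,-0.009],"roll":0}
    - {"jaw":1,"linear":[0.028,0,-0.009],"roll":0}
    - {"jaw":1,"linear":[0.028,0,-0.009],"roll":0}

```text
t: 19.73
tool_pos: [0.4955, 0.2805, 0.1103]
orientation: [2.073, 0.29, -2.077]
force: [1.0, -0.5, -3.0]
opening: 0.0214
```

```bash
python3 -c "
from h import *
mv((.4977,.2812,.102),-74)"
```

```text
t 19.73 pos [0.4955 0.2805 0.1103] yaw -74.2 F [ 1.  -0.5 -3. ] open 0.0214 down [-0.002  0.002 -1.   ]
linear [0.0138, -0.0001, -0.0039] roll -0.0067 dist mm 8.6
```

Run:
```python
from h import *
c=cam('side'); s=read_state(); M=R.from_rotvec(s['orientation']).as_matrix()
tip=s['tool_pos']+M@np.array([.042,0,-.033]); n=np.array([-.33,-.0945,.939]); sp=np.array([.5293,.2905,.06])
print('tip',proj(c,[tip]).round(1),'spot',proj(c,[sp]).round(1),'spot+8mm n',proj(c,[sp+.008*n]).round(1), 'stem: tip+.012a,+.044a',proj(c,[tip+.012*n,tip+.044*n]).round(1).tolist())
g=cv2.cvtColor(c['pixels'],cv2.COLOR_BGR2HSV)
for y in range(176,208):
    r=g[y,262:312]; print(y,''.join('B' if 100<=q<=125 and S>120 else 'R' if (q<7 or q>172) and S>130 and v>80 else 'Y' if 15<q<30 and S>150 and v>120 else 'W' if v>200 else 'w' if v>150 else 'b' if (v>110 and S>30) else '#' if v<45 else '+' if v<75 else 'o' if v<105 else '.' for q,S,v in r))
```

```text
tip [[287. 193.]] spot [[287.9 195.4]] spot+8mm n [[286.8 193.3]] stem: tip+.012a,+.044a [[285.3, 189.7], [280.5, 180.8]]
176 .....o.....bbbbbbb.bBBoo.....oo...................
177 ........oo.bbbboo.BBBB.......oo...................
178 ........ooobbo.BBBBBBoB......oo..o.....o..........
179 .......oooooooBBBBBB+Bb......o.................o..
180 .......oooooo+++++++BB......oo......o.............
181 .......oo+oo+++o++BB.......ooo.....wwWYYYYYYYww...
182 .......ooo+oo++ooooo.......ooo..wYYYYYYYYYYYYYYYwb
183 .......oo++ooooo+ooooo....o+o.wYYYYYYYYYYYYYYYYYYY
184 ........oooo+o+o+oo+oo..oo+owYYYYYYYYYYYYYYYYYYYYY
185 ........o+ooooooooooo..oo+.YYYYYYYYYYYYYYYYYYYYYYY
186 .........o++ooooo+o.ooo+obYYYYYYYYYYYYYYYYYYYYYYob
187 .........oo++o+o++++++++obYYbYYYYYYYYYYYYYYYYYYY+Y
188 ...........oo+++++++oooo..wobYYYYYYYYYYYYYYYYYYYYY
189 .............ooooooooo....YYYYYYYYYYYYYYYYYYYYYYYY
190 ................ooooo....bYYYYYYYYYYYYYYYYYYYYYYYY
191 ....................bb...bYYYYYYYYYYYYYYYYYYYYYYYY
192 .................o..WYYb..YYYYYYYYYYYYYYYYYYYYYYYY
193 ...................wYYYwbwWWWYYYYYbo+++.YYYYYYYYYY
194 ...................YYYYYWWWRWWYYY.++++++YYYYYYYYYY
195 ................oobYYYYWWRRRRWWYb+++++++YYYYYYYYYY
196 ................oowYYYYWRRRRRWWYo+++++++YYYYYYYYYY
197 .............ooo..YYYYYWRRRRWWYYo++++++YYYYYYYYYYY
198 ............ooooooYYYYYwWRWWWYYYY+++++YYYYYYYYYYYY
199 ...........oooo+o+YYYYYYWWWWYYYYYYoowYYYYYYYYYYYYY
200 ..........oo+ooo+oYYYYYYYYYYYYYYYYYYYYYYYYYYYYYYYY
201 ..........oo++o+ooYYYYYYYYYYYYYYYYYYYYYYYYYYYYYYYY
202 ..........oo++oo++YYYYYYYYYYYYYYYYYYYYYYYYYYYYYYYY
203 ............++o+++bYYYYYYYYYYYYYYYYYYYYYYYYYYYYYYY
204 .............ooooobYYYYYYYYYYYYYYYYYYYYYYYYY+bYYYY
205 ..............oooooYYYY+oYYYYYYYYYYYYYYYYYYYYYYYYY
206 ...........o...o+oooYYYYYYYYYYYYYYYYYYYYYYYYYYYYYY
207 ................+++oYYYYYYYYYYYYYYYYYYYYYYYYYYYYYY
```

Tip end is at about (285.8,193.3), 1–2 mm short of the point above the spot centre (288,196). I correct by about 1.5 mm while approaching.

apply_moves:
  series:
    - {"jaw":1,"linear":[0.003,0,-0.003],"roll":0}
    - {"jaw":1,"linear":[0.007,0,-0.005],"roll":0}
    - {"jaw":1,"linear":[0.007,0,-0.005],"roll":0}
    - {"jaw":1,"linear":[0.007,0,-0.005],"roll":0}

```text
t: 20.27
tool_pos: [0.4984, 0.2813, 0.1062]
orientation: [2.073, 0.29, -2.077]
force: [0.5, 1.0, -2.2]
opening: 0.0214
```

```bash
python3 -c "
from h import *
mv((.4992,.2812,.102),-74)"
```

```text
t 20.27 pos [0.4984 0.2813 0.1062] yaw -74.2 F [ 0.5  1.  -2.2] open 0.0214 down [-0.002  0.002 -1.   ]
linear [0.007, 0.0005, -0.0012] roll -0.0068 dist mm 4.3
```

Next, 3 mm steps along the axis, watching the force.

apply_moves:
  series:
    - {"jaw":1,"linear":[0.003,0,-0.001],"roll":0}
    - {"jaw":1,"linear":[0.005,0,-0.0018],"roll":0}
    - {"jaw":1,"linear":[0.005,0,-0.0018],"roll":0}
    - {"jaw":1,"linear":[0.005,0,-0.0018],"roll":0}

```text
t: 20.78
tool_pos: [0.4994, 0.2816, 0.1032]
orientation: [2.073, 0.29, -2.077]
force: [-0.3, 0.0, -2.0]
opening: 0.0212
```

apply_moves:
  series:
    - {"jaw":1,"linear":[0.003,0,-0.001],"roll":0}
    - {"jaw":1,"linear":[0.005,0,-0.0018],"roll":0}
    - {"jaw":1,"linear":[0.005,0,-0.0018],"roll":0}
    - {"jaw":1,"linear":[0.005,0,-0.0018],"roll":0}

```text
t: 21.28
tool_pos: [0.5004, 0.2819, 0.1002]
orientation: [2.073, 0.29, -2.077]
force: [0.1, 0.1, -2.1]
opening: 0.0215
```

apply_moves:
  series:
    - {"jaw":1,"linear":[0.002,0,-0.0007],"roll":0}
    - {"jaw":1,"linear":[0.0035,0,-0.0012],"roll":0}
    - {"jaw":1,"linear":[0.0035,0,-0.0012],"roll":0}

```text
t: 21.65
tool_pos: [0.5012, 0.2821, 0.0981]
orientation: [2.073, 0.29, -2.077]
force: [0.0, -0.9, -0.5]
opening: 0.0218
```

apply_moves:
  series:
    - {"jaw":1,"linear":[0.002,0,-0.0007],"roll":0}
    - {"jaw":1,"linear":[0.0035,0,-0.0012],"roll":0}
    - {"jaw":1,"linear":[0.0035,0,-0.0012],"roll":0}

```text
t: 22.02
tool_pos: [0.5019, 0.2823, 0.096]
orientation: [2.073, 0.29, -2.077]
force: [-1.1, -0.6, 0.1]
opening: 0.0213
```

apply_moves:
  series:
    - {"jaw":1,"linear":[0.002,0,-0.0007],"roll":0}
    - {"jaw":1,"linear":[0.004,0,-0.0014],"roll":0}
    - {"jaw":1,"linear":[0.004,0,-0.0014],"roll":0}
    - {"jaw":1,"linear":[0.004,0,-0.0014],"roll":0}

```text
t: 22.52
tool_pos: [0.5027, 0.2826, 0.0936]
orientation: [2.073, 0.29, -2.077]
force: [-1.3, -1.5, 1.1]
opening: 0.0216
```

Run:
```python
from h import *
F=[]
for i in range(4):
    c=cam('side'); F.append(read_state()['force'])
d=cam('top'); print('F mean',np.mean(F,0).round(2),np.std(F,0).round(2)); mv((.5019,.2823,.094))
f=lambda im,x,y,w,h:cv2.resize(im[y:y+h,x:x+w],(400,400),interpolation=cv2.INTER_CUBIC)
cv2.imwrite('pics/c12.png',np.hstack([f(c['pixels'],255,155,60,60),f(d['pixels'],165,190,70,70)]))
```

```text
F mean [-1.86 -0.61  1.29] [0.25 0.29 0.16]
t 22.77 pos [0.5026 0.2826 0.0936] yaw -74.2 F [-1.3  0.3  1.3] open 0.0212 down [-0.002  0.002 -1.   ]
linear [-0.0006, 0.0001, 0.0013] roll 0.0 dist mm 0.9
```

View pics/c12.png

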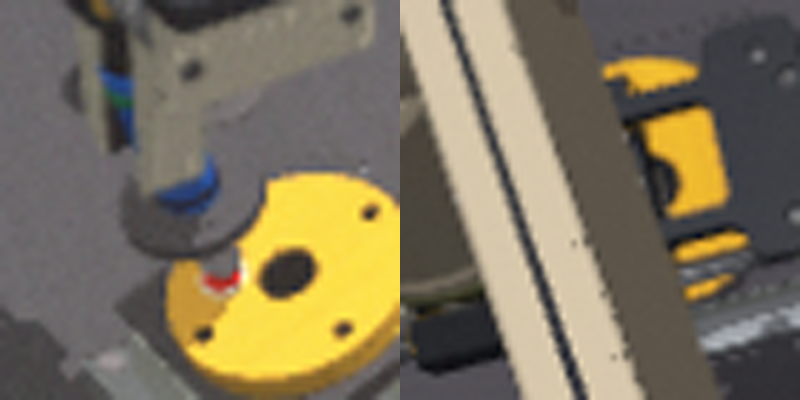

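Side crop: the tip end at px (288,195.7) sits on the spot, whose centre is (288,196). The barrel slope of 0.58 corresponds to about 0.37 rad tilt against the 0.35 wanted. Force along the normal is about 3.9 N after about 6 mm of travel since contact. All of this is inside the limits, so I'm handing in.

```bash
python3 -c "
from h import *
print(np.abs(read_state()['dq']).max()); print(close_job()); mv((.5019,.2823,.094))"
```

```text
0.002142359599454836
the job is handed in; nothing more can be done
None
the job is handed in; nothing more can be done
```

The job is handed in, with the probe's tip held on the brass flange's red spot. No verdict is reported, so what follows rests on my own checks.

**What I did**
- I pushed the red knob down about 5.6 mm and turned it clockwise about 77°. A later picture showed the orange arm clear of the probe's collar.
- The moves cannot tilt the tool, so I lifted the probe most of the way and used its tip in the hole to tilt it in the jaws. I then gripped it at 40 N, lifted it out and carried it to the flange.
- I lowered it along its axis in small steps until the tip pressed on the spot. I handed in at about 23 s of the 54 s allowed.

**Last checks**

| Check | Measured | Wanted |
|---|---|---|
| Tip end in the side view | about (288, 195.7) px, spot centre (288, 196); about 2 mm off at most | within 8 mm |
| Probe tilt | about 0.37 rad, flange 0.35 rad (estimate good to about ±0.05) | within 0.15 rad |
| Pressing force | about 3.9 N | 0.8–8 N |
| Tip pushed in | about 6–7.5 mm | 2–10.5 mm |
| Finger opening on the 22 mm barrel | about 21.5 mm | holding the probe |
| Arm motion | joint speeds about 0.002 rad/s | at rest |

**What disagreed**
- **Finger length:** the finger ends sit about 28 mm behind the reported tool point. My first grip closed on top of the knob's bar and pushed it down about 6 mm with about 6 N; I lifted off and regripped lower.
- **Tilting step:** an upward force of about 5 N showed up that I could not fully explain.
- **Cameras:** the two cameras differed by 2–4 mm.
- **Final tip check:** the tip's position and the tilt come from the side camera only, because the arm blocked the top view.
- **Loose items:** I did not measure them again. I saw no sign of contact with any of them.

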